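# Pack and wedge the overhanging crankcase lug

## Robot

A 7-joint arm with a two-finger parallel gripper is mounted at the origin on the work surface. World frame = base frame: x ahead of the robot, y to its left, z up, the work surface at z = 0. Lengths are in m, angles in rad, forces in N, time in s.
With the tool pointing down it reaches from about 0.425 to 0.925 m from the base axis. Payload 6.8 kg.
Tool frame: the origin (TCP) lies at the very end of the fingers, on their centre line; the grasp point (between the pads) lies 19 mm behind it; z points along the fingers, x is the direction in which the jaws open and shut, and the axes are right-handed (so a half turn about z gives the same grasp; the last joint's range is limited). The gripper opens to 85 mm and grips with 20 to 120 N. Pads are 22 mm wide; open, the fingers measure 114 mm over their backs; the gripper's body (76 mm by 85 mm) begins 54 mm behind the grasp point. The pads swing forward as they close: fully open they stand 13 mm farther back than shut.
Start: joints at [-1.402, 0.477, 0.022, 1.555, -0.011, 1.109, -0.083], TCP at [0.184, 0.649, 0.231] pointing down, gripper open.
Joint ranges: [-2.96, 2.96], [-0.34, 2.1], [-1.41, 1.46], [0.24, 2.44], [-1.37, 4.51], [0.17, 1.92], [-2.96, 2.96]. Speed limits (rad/s): [2.39, 2.39, 3.14, 3.14, 3.14, 3.14, 3.14].

## Interface

Orientations are given as a unit quaternion [w, x, y, z].
In Python, from station import bot gives the robot as it stands.
- The arm moves only by the shell command python3 -m creep 'ROWS' [FORCE]. ROWS is JSON, a list that holds one entry, the list of rows, each a list of 7 numbers: the shift along the tool's x, y, z in cm, then the turn, a rotation vector about the tool's x, y, z in rad, then the opening, from 0 (shut) to 1 (fully open). In form: [[[dx, dy, dz, wx, wy, wz, claw], ...]]. A call has 1 to 10 rows; each row is the pose to reach, as a shift and turn from the pose commanded when the call began, along the tool's axes at that moment; what a row does not reach only later rows make up. A row lasts 1/8 s, in which the tool goes at most 62.5 mm and 10.7 degrees, less where a joint would pass 70% of its speed; a pose out of reach is approached as far as the arm can. A call with a gripper value outside its range is refused whole. The fingers move at their own pace and stop on an object; FORCE is the grip in N (left out, the last holds). Time passes only in rows, so rows that repeat a pose let the fingers close. It gives the time, the measured TCP pose, the force and the opening at its end, in the units of the state.
- bot.get_obs(): the state, without advancing time (a new reading comes with each control period).
- bot.read_camera(name): name is "side" or "top"; returns (picture, depth): 480x640x3 uint8, blue, green, red; 480x640 float32, m along the optical axis (not along the pixel's ray), 0 where there is no reading.
- bot.calibration(name): a dict with "mtx" (3x3 intrinsics, pixels), "dist_coeffs" ([k1, k2, p1, p2, k3] as OpenCV has them; the pictures are not rectified), "rvec" (rotation vector, rad) and "tvec" (3), from world to camera coordinates, as OpenCV has them. Camera axes: x right, y down, z forward; pixel columns grow to the right and rows downward; lengths in m; the calibration is good to about 2 mm. A picture is of the moment at which its call begins. calibration takes no time and is no camera call.
- bot.hand_in(): hands the job in, once; it reports no verdict.
Trained networks look in the newest picture that a camera, given by its name, has taken for a name from the list of things; names that differ only in an ending like _2 or _b are one class to them, and where a whole thing is asked for, a point or a joint stands for the part that bears it (a point fixed in the world has none). Each returns a list of dicts, best first, with "p" (0 to 1); they miss things now and then, are a little off and sometimes report something else, mostly with a low value. They report only what shows in the picture. A call takes as long as a camera call. They do not tell look-alikes from the thing itself.
- bot.find_in(camera, label): "xy" ([column, row] in pixels, amid what is visible of it).
- bot.silhouettes(camera, label): "mask" (480x640 bool, what is visible of it) and "xy" ([column, row] in pixels, amid what is visible of it).
The state is a dict: "t": time; "q": joint angles; "joint_vel": joint speeds; "joint_torque": joint torques, N m; "eef_pos": TCP position; "tool_rot": TCP orientation; "contact_force": force on the tool from outside, world axes, zero at the start; "torque": the same for the moment, N m; "gripper_width": opening from 0.0 (shut) to 1.0 (fully open).
Only numpy, scipy, OpenCV 4.12 (cv2) and the standard library are available. Lean on these libraries where they do the work, as an engineer would, in place of code of your own. Each camera call takes 0.05 s, during which the arm holds its last target.

## Task

The lug of the crankcase on the engine stand overhangs the bench with nothing under it. Slide flat wooden packers in under the lug, fully home against the stand and one on top of the other, as many as are needed for the wedge to bind, then push the wedge in, thin end first and resting flat on them, until it is tight and has raised the lug by at least a millimetre. The job ends holding: finish still gripping the wedge to keep the stack in place, touching neither stand nor crankcase, and leave the other engine parts alone.

Things in the scene. Friction and masses are not known exactly. Their poses are not given: they have to be found in the camera images.
- packer_a: flat hardwood packer plate, 130 long (its x) x 40 wide (its y) x 10 mm thick (z), 60 g, lying flat on the bench; origin at the centre of its underside; both ends alike
- packer_b: second packer, identical to packer_a. Whether one or two packers are needed depends on the gap; a packer that is not needed may stay on the bench
- wedge: hardwood wedge, 110 mm long, 30 wide (its y), 80 g, flat underside on the bench. Its handle is a block 50 long x 30 wide x 20 mm high (own x from -50 to 0 mm); from x = 0 to +60 mm the top slopes evenly from 20 mm high down to 4 mm at the blunt thin end. Origin on the underside, on the centre line where handle and taper meet; x points to the thin end, z up
- wedge_tip (a point): middle of the lower edge of the wedge's thin end, 60 mm along the wedge's x from its origin
- lug_edge (a point): middle of the lower front edge of the crankcase lug, on its level underside; its height above the bench is the gap (21 to 35 mm). Its x axis is level and points in under the lug towards the stand, y across, z up. The lug is 60 mm wide, 16 thick; under it are 75 mm of free depth to the stand's upright stop face (70 mm wide). The crankcase, to 310 mm high, 160 wide, begins 57 mm in from this edge
- stand: the fixed engine stand, carrying the crankcase. Origin at the foot of its upright stop face, in the middle, 75 mm along x from lug_edge and 28 mm below the lug's underside (so not exactly at bench height); x as for lug_edge
- case (a joint): how far the crankcase with its lug has been raised, m: 0 at rest, at most 0.005 (end stop). It gives only upwards: lifting the lug takes about 4 N at first and 2.5 N more per mm; it sinks back when let go
- piston: bystander: aluminium piston standing upright, 66 mm diameter, 58 high, origin under its centre
- gear: bystander: steel gear lying flat with its shaft upward, 82 mm diameter, 62 high overall, origin under its centre
- ratchet: bystander: ratchet handle lying flat, 210 mm long, origin on the bench near the middle, x towards the square-headed drive end
There are look-alikes about, which are no part of the job. What is shaped like the packer_b but green or grey is not meant. What is shaped like the wedge but grey is not meant.

How it is judged:
On the way, in this order (a step that is already met when the one before it is completed fails the run):
1. a packer lies flat under the lug, home against the stand (((x of packer_a in the frame of lug_edge above -0.005 m and horizontal distance between packer_a and lug_edge below 0.03 m and height (world z) of packer_a below 0.003 m and angle between packer_a's own z axis and vertical below 0.05 rad) or (x of packer_b in the frame of lug_edge above -0.005 m and horizontal distance between packer_b and lug_edge below 0.03 m and height (world z) of packer_b below 0.003 m and angle between packer_b's own z axis and vertical below 0.05 rad))), for 0.2 s.
2. the wedge has raised the lug (value of joint case above 0.0007 m and contact force between wedge and stand above 2 N), for 0.2 s.
At the end, for the whole second after the job is handed in: A packer lies on the bench under the lug, it and any packer touching the wedge home within 15 mm; the level wedge, thin end 4+ mm under the lug, presses the lug (over 2 N) and a packer (over 0.5 N), lug raised over 0.7 mm; gripper gripping the wedge (over 3 N), at rest, not touching the stand (all of step 2 and (contact force between wedge and packer_a above 0.5 N or contact force between wedge and packer_b above 0.5 N) and ((x of packer_a in the frame of lug_edge above -0.005 m and horizontal distance between packer_a and lug_edge below 0.03 m and height (world z) of packer_a below 0.003 m) or (x of packer_b in the frame of lug_edge above -0.005 m and horizontal distance between packer_b and lug_edge below 0.03 m and height (world z) of packer_b below 0.003 m)) and x of wedge_tip in the frame of lug_edge above 0.004 m and angle between wedge's own z axis and vertical below 0.08 rad and linear speed of wedge below 0.01 m/s and contact force between the fingers and wedge above 3 N and contact force between each of the arm, the fingers and stand below 0.5 N and (contact force between wedge and packer_a below 0.5 N or (x of packer_a in the frame of lug_edge above -0.005 m and horizontal distance between packer_a and lug_edge below 0.03 m)) and (contact force between wedge and packer_b below 0.5 N or (x of packer_b in the frame of lug_edge above -0.005 m and horizontal distance between packer_b and lug_edge below 0.03 m))); the arm keeps its last pose, push and grip.
It fails at once if a bystander part is pushed more than 20 mm (distance of any of piston, gear, ratchet from where it was at the start of the episode above 0.02 m).
It fails at once if the robot itself lifts the crankcase (value of joint case above 0.001 m and contact force between any of the fingers, the arm and stand above 2 N).
It also fails if it takes over 67 s, if anything falls off the work surface, if the arm or the gripper's body presses on something with over 40 N, if the wrist force passes 120 N, or if a joint passes its speed limit or range.

## Working session

There is one attempt and no reset: what is moved stays moved. The work goes in short steps, Python scripts to look and compute and a shell command to move; the robot and the scene stay as the last step left them, time stands still between calls to the robot, and variables do not carry over. Pictures are saved under pics/ and viewed, and the job is handed in when it is done.

```bash
ls; mkdir -p pics
python3 - <<'E'
from station import bot
import cv2
for n in("side","top"):
    im,d=bot.read_camera(n); cv2.imwrite(f"pics/{n}0.png",im)
    c=bot.calibration(n); print(n,c)
print(bot.get_obs())
E
```

```text
pics
side {'mtx': array([[539.58827405,   0.        , 332.62229565],
       [  0.        , 539.58827405, 230.83343608],
       [  0.        ,   0.        ,   1.        ]]), 'dist_coeffs': array([-0.09355653,  0.        ,  0.        ,  0.        ,  0.        ]), 'rvec': array([ 0.8332206 ,  2.45337153, -1.24445843]), 'tvec': array([ 0.47323376, -0.1221689 ,  1.30034257])}
top {'mtx': array([[497.05941573,   0.        , 315.42144908],
       [  0.        , 497.05941573, 232.65200733],
       [  0.        ,   0.        ,   1.        ]]), 'dist_coeffs': array([0.00626346, 0.        , 0.        , 0.        , 0.        ]), 'rvec': array([ 2.19852417, -2.0104765 ,  0.2213234 ]), 'tvec': array([-0.10444873,  0.51243807,  0.77678097])}
{'t': 0.1, 'q': array([-1.40209873,  0.47772125,  0.02237887,  1.55634482, -0.0114816 ,
        1.10931127, -0.08310372]), 'joint_vel': array([-6.46409903e-04, -6.98353972e-04, -4.53342848e-04, -3.76523584e-03,
       -1.42716212e-03, -1.83994144e-03,  2.26555387e-05]), 'joint_torque': array([ 4.15050759e-03, -5.97761500e+01,  1.61345400e+00, -2.81954384e+01,
        1.28009656e-02,  4.96360502e-03,  8.00980956e-06]), 'eef_pos': array([0.18435344, 0.64878267, 0.23042438]), 'tool_rot': array([ 5.58252171e-04,  7.97898170e-01,  6.02791693e-01, -6.11568612e-04]), 'contact_force': array([ 0.20533619, -0.25461622,  0.01214034]), 'torque': array([0.06193378, 0.02401758, 0.0117473 ]), 'gripper_width': 0.9977837414676867}
```

View pics/side0.png

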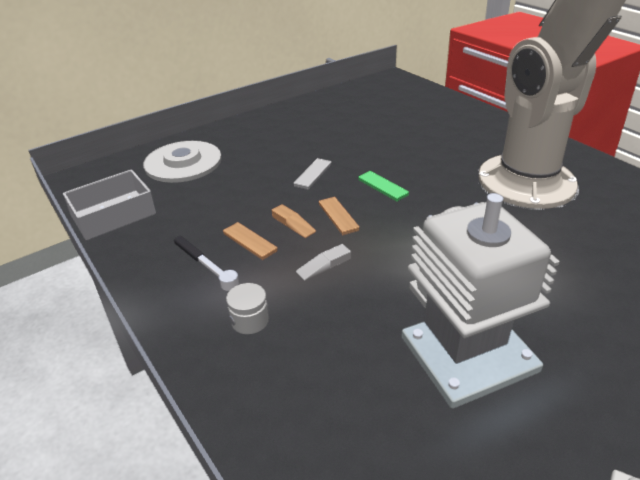

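View pics/top0.png

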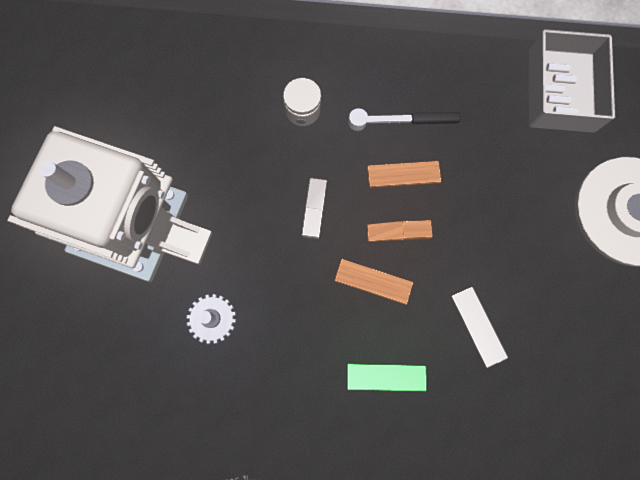

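Top view: the brown packers are at about (404,174) and (374,281), and the brown wedge at (400,231). The look-alikes are a grey wedge at (314,208), a grey packer at (480,327) and a green one at (387,377). The lug is at about (190,243), pointing right. Piston (302,100), gear (211,319), ratchet (405,118).

```bash
cat > h.py <<'E'
from station import bot
import numpy as np, cv2
from scipy.spatial.transform import Rotation as R
def cal(n):
    c=bot.calibration(n); return np.array(c['mtx']),np.array(c['dist_coeffs']),R.from_rotvec(np.array(c['rvec']).ravel()).as_matrix(),np.array(c['tvec']).ravel()
def onplane(n,uv,z):
    K,D,Rm,t=cal(n); p=cv2.undistortPoints(np.array(uv,float).reshape(-1,1,2),K,D).reshape(-1,2)
    r=np.c_[p,np.ones(len(p))]@Rm; c=-Rm.T@t
    s=(z-c[2])/r[:,2]; return c+r*s[:,None]
def bydepth(n,uv,d):
    K,D,Rm,t=cal(n); p=cv2.undistortPoints(np.array(uv,float).reshape(-1,1,2),K,D).reshape(-1,2)
    return (np.c_[p,np.ones(len(p))]*np.array(d).reshape(-1,1)-t)@Rm
def proj(n,P):
    K,D,Rm,t=cal(n); return cv2.projectPoints(np.array(P,float).reshape(-1,3),cv2.Rodrigues(Rm)[0],t,K,D)[0].reshape(-1,2)
def tri(ua,ub,a="top",b="side"):
    Ps=[];us=[]
    for n,u in((a,ua),(b,ub)):
        K,D,Rm,t=cal(n);Ps.append(np.c_[Rm,t]);us.append(cv2.undistortPoints(np.array(u,float).reshape(-1,1,2),K,D).reshape(-1,2).T)
    X=cv2.triangulatePoints(Ps[0],Ps[1],us[0],us[1]);return (X[:3]/X[3]).T
E
cat > look.py <<'E'
from h import *
im={};de={}
for n in("top","side"): im[n],de[n]=bot.read_camera(n)
for n in("top","side"):
    print(n,"cam at",-cal(n)[2].T@cal(n)[3])
    hsv=cv2.cvtColor(im[n],cv2.COLOR_BGR2HSV)
    m=((hsv[...,0]>3)&(hsv[...,0]<22)&(hsv[...,1]>110)&(hsv[...,2]>80)).astype(np.uint8)
    k,l,s,c=cv2.connectedComponentsWithStats(m)
    for i in range(1,k):
        if s[i,4]<150: continue
        ys,xs=np.where(l==i); d=de[n][ys,xs]; ok=d>0
        W=bydepth(n,np.c_[xs,ys][ok],d[ok])
        rect=cv2.minAreaRect((W[:,:2]*1000).astype(np.float32))
        print(n,c[i].round(),s[i,4],"zpct",np.percentile(W[:,2],[5,50,95]).round(4),"rect",np.round(rect[0]),np.round(rect[1]),round(rect[2],1))
E
python3 look.py
python3 - <<'E'
from h import *
for l in ["lug_edge","stand","wedge","packer_a","piston","gear","ratchet"]:
    for n in("top","side"):
        print(l,n,[(round(r['p'],2),np.round(r['xy'])) for r in bot.find_in(n,l)][:5])
_,d=bot.read_camera("top")
for uv in [(100,400),(190,243),(120,180),(171,270),(211,319)]:
    print(uv,bydepth("top",[uv],[d[uv[1],uv[0]]]).round(4))
E
python3 - <<'E'
import cv2
a=cv2.imread('pics/top0.png')[120:290,60:250];cv2.imwrite('pics/c1.png',cv2.resize(a,None,fx=3.4,fy=3.4,interpolation=2))
a=cv2.imread('pics/side0.png')[190:410,370:590];cv2.imwrite('pics/c2.png',cv2.resize(a,None,fx=2.7,fy=2.7,interpolation=2))
E
```

```text
top cam at [ 0.3435178  -0.06990566  0.86833157]
top [404. 174.] 1560 zpct [0.0081 0.0111 0.0136] rect [ 654. -209.] [ 41. 132.] 9.0
top [400. 230.] 1137 zpct [0.0061 0.0184 0.0231] rect [ 547. -206.] [ 31. 113.] 7.5
top [374. 281.] 1764 zpct [0.0084 0.0112 0.0135] rect [ 454. -165.] [130.  40.] 76.8
side cam at [1.03741191 0.61735305 0.6873267 ]
side [251. 247.] 164 zpct [0.0032 0.0076 0.0121] rect [ 671. -199.] [ 39. 133.] 25.5
lug_edge top [(0.93, array([100., 201.]))]
lug_edge side [(0.77, array([480., 261.])), (0.49, array([247., 308.]))]
stand top [(0.96, array([108., 202.]))]
stand side [(0.92, array([472., 294.]))]
wedge top [(0.85, array([315., 207.])), (0.81, array([402., 232.]))]
wedge side [(0.97, array([326., 263.])), (0.67, array([292., 218.])), (0.47, array([483., 268.]))]
packer_a top [(0.95, array([386., 376.])), (0.86, array([373., 277.])), (0.85, array([480., 325.])), (0.81, array([400., 175.]))]
packer_a side [(0.82, array([312., 174.])), (0.76, array([338., 215.])), (0.72, array([381., 184.])), (0.7, array([249., 239.]))]
piston top [(0.91, array([302.,  99.]))]
piston side [(0.65, array([246., 308.]))]
gear top [(0.75, array([213., 318.]))]
gear side []
ratchet top [(0.73, array([402., 116.]))]
ratchet side [(0.71, array([212., 267.]))]
(100, 400) [[0.2169 0.2725 0.0022]]
(190, 243) [[0.4856 0.1513 0.0425]]
(120, 180) [[0.5274 0.2023 0.2397]]
(171, 270) [[ 0.4423  0.1894 -0.0013]]
(211, 319) [[0.3628 0.0961 0.0577]]
```

View pics/c1.png

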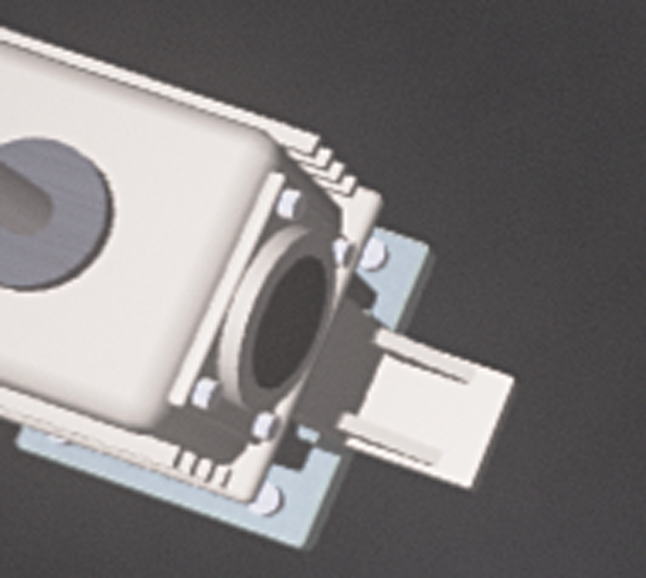

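View pics/c2.png

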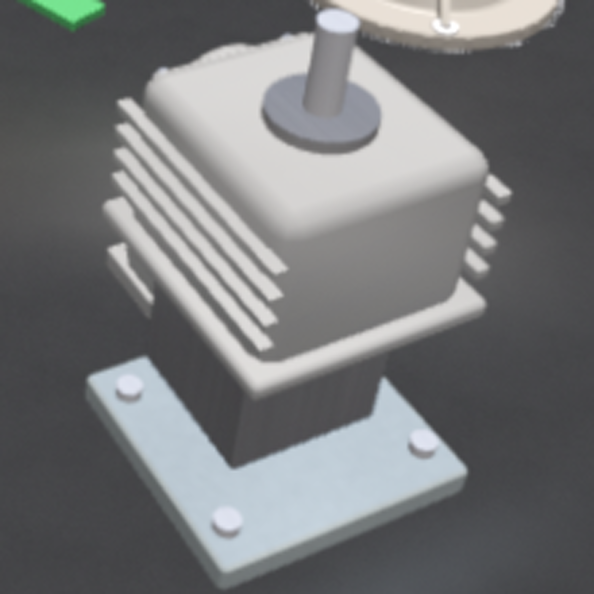

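Top crop: the lug is at full-picture (165–211, 217–263), with its front edge from about (211,231) to (199,263). The side view sees the stand from behind. Next I fit the lug precisely.

Run:
```python
from h import *
acc=[]
for k in range(3):
    im,d=bot.read_camera("top"); acc.append(d)
d=np.median(acc,0)
ys,xs=np.mgrid[205:285,150:235]; uv=np.c_[xs.ravel(),ys.ravel()]; dd=d[ys,xs].ravel()
W=bydepth("top",uv,dd); ok=dd>0
g=cv2.cvtColor(im,cv2.COLOR_BGR2GRAY)
L=ok&(W[:,2]>0.03)&(W[:,2]<0.052)&(g[ys,xs].ravel()>150)
print(L.sum(),np.percentile(W[L,2],[5,25,50,75,95]).round(4))
m=np.zeros((480,640),np.uint8); m[uv[L,1],uv[L,0]]=1
# local bench
B=ok&(g[ys,xs].ravel()<100)&(W[:,2]<0.015)&(xs.ravel()>205)
print("bench",B.sum(),np.median(W[B,2]))
# grid-wise z of lug
ref=np.median(W[L],0)
r=cv2.minAreaRect((W[L,:2]*1000).astype(np.float32)); print(r)
A=np.c_[W[L,0]-ref[0],W[L,1]-ref[1],np.ones(L.sum())]
print(ref,np.linalg.lstsq(A,W[L,2],rcond=None)[0])
big=cv2.resize(im[200:290,150:240],None,fx=6,fy=6,interpolation=cv2.INTER_CUBIC)
cv2.imwrite("pics/lug.png",big)
# side depth of lug bits + bench bias for brown
im2,d2=bot.read_camera("side"); cv2.imwrite("pics/lugs.png",cv2.resize(im2[250:350,390:490],None,fx=6,fy=6,interpolation=cv2.INTER_CUBIC))
```

```text
1048 [0.0411 0.042  0.0427 0.0433 0.0442]
bench 2239 0.0010800311774870112
((501.1659851074219, 165.17276000976562), (85.89039611816406, 78.47149658203125), 75.38514709472656)
[0.48892334 0.15336102 0.04267609] [0.00395958 0.00217221 0.04267235]
```

View pics/lug.png

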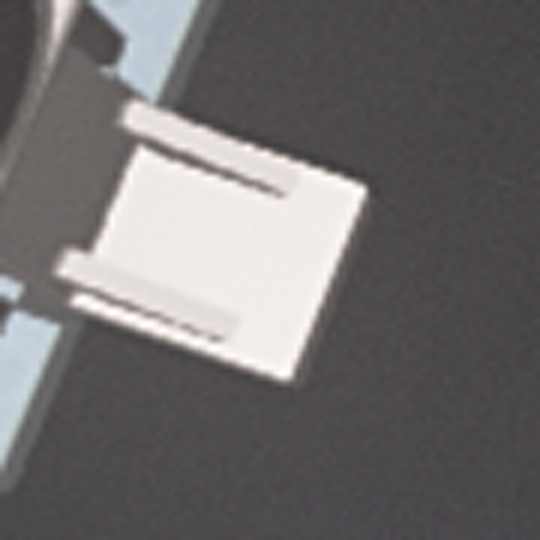

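View pics/lugs.png

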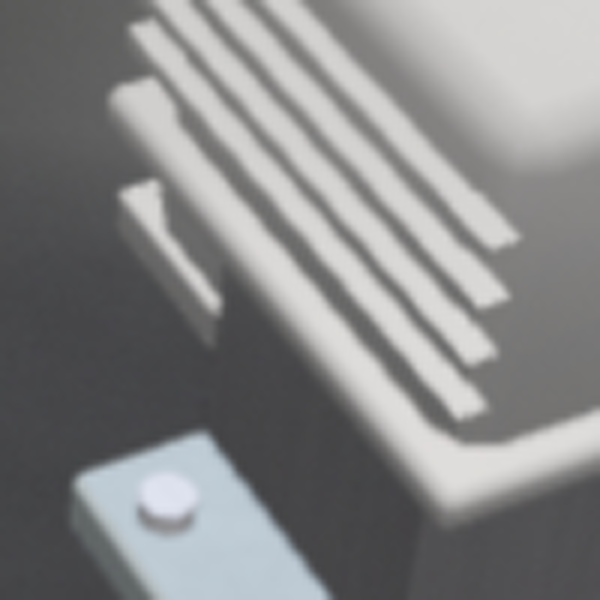

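Run:
```python
from h import *
print("tri",tri([(211.0,231.2)],[(410.2,282.2)]))
for off in (0.0,):
    P=onplane("top",[(211.0,231.4),(198.6,263.2),(170.5,217),(161.5,251.5)],0.0427)
    print(P.round(4)); a,b,c,e=P
    y=(a-b); print("width",np.linalg.norm(y)); mid=(a+b)/2
    yd=y/np.linalg.norm(y); xd=np.array([yd[1],-yd[0],0]); xd=-xd if xd[1]<0 else xd
    print("mid",mid,"xdir",xd, np.degrees(np.arctan2(xd[1],xd[0])))
    s=P[3]-P[1]; print("side dir of lower side",np.degrees(np.arctan2(s[1],s[0])), "upper",np.degrees(np.arctan2(*(P[2]-P[0])[[1,0]])))
# side view: where a vertical line under that corner would end: underside z
for z in (0.042,0.0256): print(z, proj("side",[[P[0][0],P[0][1],z]]), proj("side",[[P[1][0],P[1][1],z]]))
# brown fits in top: at plane z=top, minAreaRect
im,d=bot.read_camera("top")
hsv=cv2.cvtColor(im,cv2.COLOR_BGR2HSV)
m=((hsv[...,0]>3)&(hsv[...,0]<22)&(hsv[...,1]>110)&(hsv[...,2]>80)).astype(np.uint8)
k,l,s,c=cv2.connectedComponentsWithStats(m)
for i in range(1,k):
    if s[i,4]<150: continue
    ys,xs=np.where(l==i)
    for z in (0.010,):
        W=onplane("top",np.c_[xs,ys],z); r=cv2.minAreaRect((W[:,:2]*1000).astype(np.float32)); print(c[i].round(),z,r)
    # height profile along long axis
    bx=cv2.boxPoints(r); e=[bx[1]-bx[0],bx[2]-bx[1]]; e=max(e,key=np.linalg.norm); e=e/np.linalg.norm(e)
    Wd=bydepth("top",np.c_[xs,ys],d[ys,xs]); u=(Wd[:,:2]*1000-np.array(r[0]))@e
    print(" axis",e,np.degrees(np.arctan2(e[1],e[0])),[round(float(np.median(Wd[(u>=q)&(u<q+12),2])),4) for q in range(-60,60,12)])
for nm,p,z in (("piston",(302,100),.058),("gear",(211,319),.06)): print(nm,onplane("top",[p],z))
i=cv2.resize(im[150:310,325:455],None,fx=4,fy=3.7,interpolation=2); cv2.imwrite("pics/br.png",i)
```

```text
tri [[0.50914107 0.1200077  0.03941985]]
[[0.5087 0.1187 0.0427]
 [0.4527 0.1321 0.0427]
 [0.5275 0.1908 0.0427]
 [0.4669 0.1969 0.0427]]
width 0.05753649621731827
mid [0.48070712 0.12536704 0.0427    ] xdir [ 0.23279719  0.9725253  -0.        ] 76.53818982307499
side dir of lower side 77.67857502677964 upper 75.40145600775486
0.042 [[409.52824937 280.5957247 ]] [[437.09092286 271.61356266]]
0.0256 [[408.92859872 287.39823795]] [[436.22953858 278.37805229]]
[404. 174.] 0.01 ((652.8065185546875, -207.5858612060547), (41.49610137939453, 130.91165161132812), 9.17947769165039)
 axis [ 0.15952769 -0.9871934 ] -80.82052 [0.0111, 0.0113, 0.0111, 0.0113, 0.0112, 0.0112, 0.011, 0.0112, 0.0114, 0.0113]
[400. 230.] 0.01 ((547.12353515625, -205.33834838867188), (33.4208869934082, 113.05140686035156), 7.98753023147583)
 axis [ 0.13895755 -0.99029833] -82.01247 [0.006, 0.0091, 0.0115, 0.0149, 0.0181, 0.0207, 0.021, 0.021, 0.021, 0.0209]
[374. 281.] 0.01 ((453.2499694824219, -165.36737060546875), (129.71160888671875, 40.92106628417969), 76.96134185791016)
 axis [0.22560845 0.974218  ] 76.961334 [0.0112, 0.011, 0.0111, 0.0111, 0.011, 0.0113, 0.0113, 0.011, 0.0111, 0.011]
piston [[ 0.7562674  -0.01342328  0.058     ]]
gear [[0.36274858 0.09559032 0.06      ]]
```

View pics/br.png

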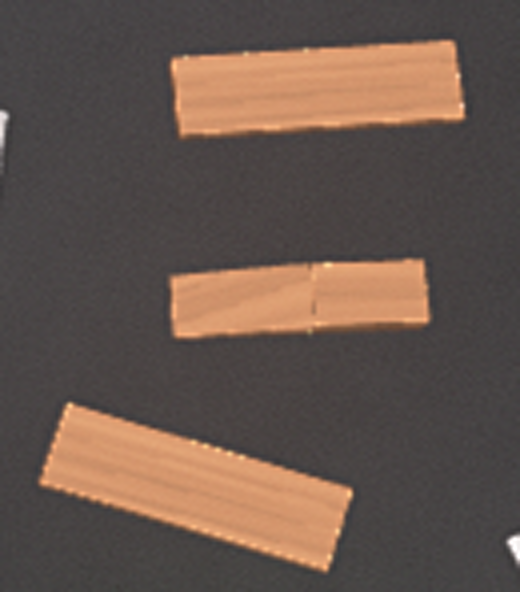

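Gap ≈ 23–26 mm (lug top 41.6 mm above the bench, less 16), so one packer is enough: it leaves 13–16 mm for a wedge that tapers from 4 to 20. The candidates are the two brown plates at (404,174) and (374,281), which the crop shows as hardwood. Both are packers. I'll use (374,281), which is already nearly parallel to the lug axis. The brown wedge at (400,230) has its thin end to the left, towards +y. The grey and green pieces are look-alikes.

```bash
cat > rows.py <<'E'
# usage: rows(list of (x,y,z,jaw_yaw_deg or None)) -> prints row values in the current tool frame
from h import *
def rows(wps,cmdpos=None):
    o=bot.get_obs(); p=np.array(o['eef_pos']) if cmdpos is None else np.array(cmdpos)
    w,x,y,z=o['tool_rot']; R0=R.from_quat([x,y,z,w])
    print("t",o['t'],"pos",p.round(4),"jaw",np.degrees(np.arctan2(*R0.as_matrix()[[1,0],0])).round(2),"tilt",R0.as_matrix()[:,2].round(4))
    for X,Y,Z,yaw in wps:
        s=R0.inv().apply(np.array([X,Y,Z])-p)*100
        c,sn=np.cos(np.radians(yaw)),np.sin(np.radians(yaw))
        Rt=R.from_matrix(np.array([[c,sn,0],[sn,-c,0],[0,0,-1]]).T)
        print(s.round(2),(R0.inv()*Rt).as_rotvec().round(3))
E
python3 - <<'E'
from rows import *
w=[(.184,.649,.30,74),(.184,.649,.36,74),(.184,.62,.41,74)]
for a in np.arange(67,-27,-6): w.append((.6*np.cos(np.radians(a)),.6*np.sin(np.radians(a)),.42,74+(a-67)*87/93))
rows(w)
E
```

```text
t 1.2 pos [0.1844 0.6493 0.2313] jaw 74.14 tilt [-0.  0. -1.]
[-0.04 -0.03 -6.87] [-0.    -0.     0.002]
[ -0.04  -0.03 -12.87] [-0.    -0.     0.002]
[ -2.83   0.76 -17.87] [-0.    -0.     0.002]
[ -7.97   7.46 -18.87] [-0.    -0.     0.002]
[ -9.07  13.64 -18.87] [-0.  -0.   0.1]
[-10.82  19.67 -18.87] [-0.    -0.     0.198]
[-13.19  25.49 -18.87] [-0.    -0.     0.296]
[-16.15  31.03 -18.87] [-0.    -0.     0.394]
[-19.67  36.23 -18.87] [-0.    -0.     0.492]
[-23.72  41.03 -18.87] [-0.   -0.    0.59]
[-28.25  45.38 -18.87] [-0.    -0.     0.688]
[-33.21  49.23 -18.87] [-0.    -0.     0.786]
[-38.54  52.55 -18.87] [-0.    -0.     0.884]
[-44.19  55.29 -18.87] [-0.    -0.     0.982]
[-50.1   57.42 -18.87] [-0.    0.    1.08]
[-56.2   58.93 -18.87] [-0.     0.     1.178]
[-62.42  59.79 -18.87] [-0.     0.     1.276]
[-68.7   59.99 -18.87] [-0.     0.     1.374]
[-74.96  59.54 -18.87] [-0.     0.     1.472]
```

```bash
python3 -m creep '[[[0,0,-6,0,0,0,1],[0,0,-12,0,0,0,1],[-2,1,-18,0,0,0,1],[-5,4,-19,0,0,0,1],[-8,8,-19,0,0,0,1],[-9,13.6,-19,0,0,0.1,1],[-10.8,19.5,-19,0,0,0.2,1],[-13.2,25.5,-19,0,0,0.3,1],[-16.2,31,-19,0,0,0.4,1],[-19.7,36,-19,0,0,0.5,1]]]'
python3 - <<'E'
from rows import *
w=[]
for a in np.arange(31,-27,-7): w.append((.58*np.cos(np.radians(a)),.58*np.sin(np.radians(a)),.42,74+(a-67)*87/93))
w.append((.4431,-.2092,.15,-13))
rows(w)
E
```

```text
t: 2.45
eef_pos: [0.4778, 0.3605, 0.4212]
tool_rot: [-0.0, 0.923, 0.385, 0.0]
contact_force: [-0.1, -0.3, -0.3]
gripper_width: 0.997
t 2.45 pos [0.4778 0.3605 0.4212] jaw 45.3 tilt [ 2.e-04  1.e-04 -1.e+00]
[-3.03  5.72  0.12] [ 0.    -0.     0.087]
[-5.19 12.46  0.12] [ 0.    -0.     0.201]
[-8.17 18.89  0.12] [ 0.    -0.     0.316]
[-11.9   24.91   0.12] [ 0.   -0.    0.43]
[-16.34  30.43   0.12] [ 0.    -0.     0.544]
[-21.41  35.37   0.12] [-0.    -0.     0.658]
[-27.05  39.65   0.12] [-0.    -0.     0.773]
[-33.17  43.21   0.12] [-0.    -0.     0.887]
[-39.68  46.     0.12] [-0.    -0.     1.001]
[-42.94  37.6   27.12] [-0.    -0.     1.018]
```

```bash
python3 -m creep '[[[-3,5.7,0,0,0,0.1,1],[-5,11.5,0,0,0,0.2,1],[-8,17,0,0,0,0.3,1],[-11,22.5,0,0,0,0.4,1],[-15,27.5,0,0,0,0.52,1],[-20,31.5,0,0,0,0.64,1],[-25,35,0,0,0,0.76,0.8],[-31,37,0,0,0,0.88,0.8],[-37,38,3,0,0,1,0.8],[-41,38,7,0,0,1.018,0.8]]]'
python3 - <<'E'
from rows import *
rows([(.4431,-.2092,.05,-13),(.4431,-.2092,.003,-13)])
E
python3 look.py
```

```text
t: 3.7
eef_pos: [0.4602, -0.1986, 0.3529]
tool_rot: [0.0, 0.994, -0.114, 0.002]
contact_force: [1.3, 0.5, -0.7]
gripper_width: 0.802
t 3.7 pos [ 0.4602 -0.1986  0.3529] jaw -13.07 tilt [ 3.9e-03 -5.0e-04 -1.0e+00]
[-1.54  1.43 30.29] [-0.    -0.004 -0.001]
[-1.56  1.44 34.99] [-0.    -0.004 -0.001]
top cam at [ 0.3435178  -0.06990566  0.86833157]
top [404. 174.] 1562 zpct [0.008  0.0111 0.0137] rect [ 654. -208.] [ 41. 130.] 9.0
top [400. 230.] 1138 zpct [0.0056 0.0184 0.0228] rect [ 547. -206.] [ 31. 113.] 7.3
top [374. 281.] 1768 zpct [0.0083 0.0111 0.0135] rect [ 454. -166.] [130.  41.] 76.8
side cam at [1.03741191 0.61735305 0.6873267 ]
side [250. 247.] 167 zpct [0.003  0.0078 0.0119] rect [ 655. -205.] [ 40. 133.] 9.9
```

Run:
```python
from h import *
for n in("top","side"):
    im,d=bot.read_camera(n); cv2.imwrite(f"pics/{n}1.png",im)
print(bot.get_obs()['t'])
```

```text
3.9
```

View pics/top1.png

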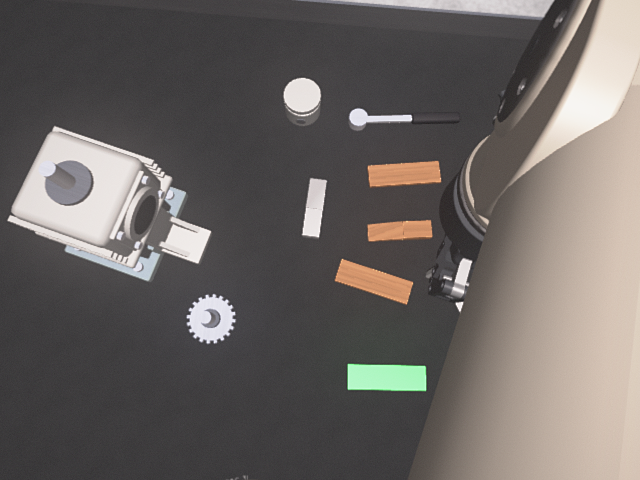

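View pics/side1.png

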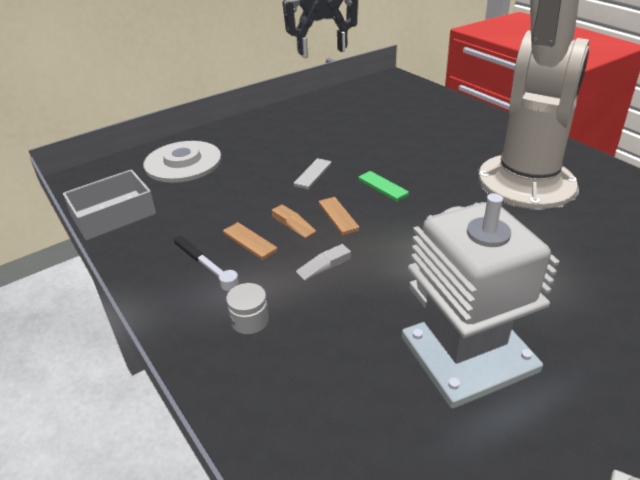

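Top view: everything is unmoved and the arm is at the right, clear of the packer at (374,281). Descending to it.

```bash
python3 -m creep '[[[-0.8,0.7,6,0,-0.002,0,0.8],[-1.5,1.4,12,0,-0.004,0,0.8],[-1.5,1.4,18,0,-0.004,0,0.8],[-1.5,1.4,24,0,-0.004,0,0.8],[-1.5,1.4,30,0,-0.004,0,0.8],[-1.5,1.4,30,0,-0.004,0,0.8]]]'
python3 - <<'E'
from rows import *
rows([(.4431,-.2092,.004,-13)])
for n in("top","side"):
    im,d=bot.read_camera(n); cv2.imwrite(f"pics/{n}2.png",im)
E
```

```text
t: 4.65
eef_pos: [0.4421, -0.2043, 0.0496]
tool_rot: [-0.001, 0.994, -0.111, -0.006]
contact_force: [0.3, 0.5, -0.3]
gripper_width: 0.797
t 4.65 pos [ 0.4421 -0.2043  0.0496] jaw -12.69 tilt [-0.0111  0.0027 -0.9999]
[0.26 0.46 4.55] [-0.     0.011  0.005]
```

View pics/top2.png

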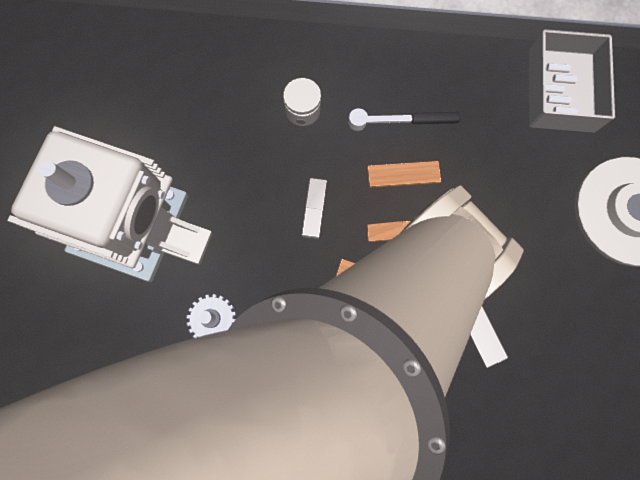

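View pics/side2.png

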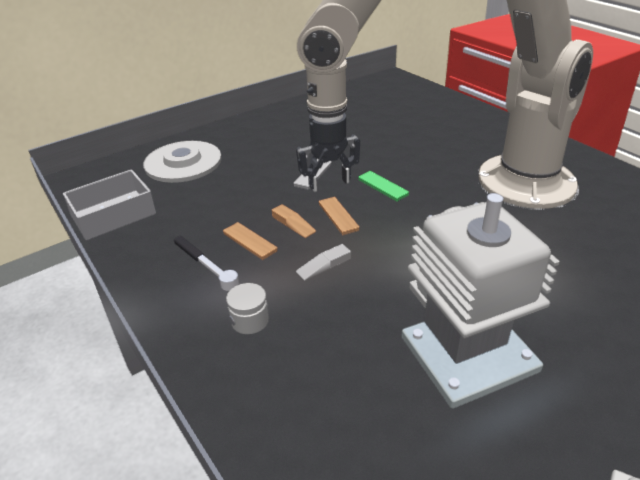

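```bash
python3 -m creep '[[[0,0,0,0,0,0,0.8],[0,0,0,0,0,0,0.8]]]'
python3 - <<'E'
from rows import *
rows([(.4431,-.2092,.004,-13)])
E
```

```text
t: 5.0
eef_pos: [0.4449, -0.2063, 0.0545]
tool_rot: [-0.0, 0.994, -0.112, 0.0]
contact_force: [-0.1, -0.6, -0.2]
gripper_width: 0.801
t 5.0 pos [ 0.4449 -0.2063  0.0545] jaw -12.81 tilt [ 4.e-04  6.e-04 -1.e+00]
[-0.11  0.33  5.05] [-0.001 -0.     0.003]
```

```bash
python3 -m creep '[[[-0.1,0.3,2.5,0,0,0,0.8],[-0.1,0.3,5,0,0,0,0.8],[-0.1,0.3,5,0,0,0,0.8],[-0.1,0.3,5,0,0,0,0.3],[-0.1,0.3,5,0,0,0,0.3],[-0.1,0.3,5,0,0,0,0.3],[-0.1,0.3,5,0,0,0,0.3],[-0.1,0.3,5,0,0,0,0.3]]]' 50
python3 - <<'E'
from rows import *
# destinations: packer grip at packer u=-45; lug frame
L=np.array([.4807,.1252]);xd=np.array([.2334,.9724])
for s in (-120,-60,-35): print(s,L+xd*s/1000)
rows([(.4431,-.2092,.006,-13)])
for n in("top","side"):
    im,d=bot.read_camera(n); cv2.imwrite(f"pics/{n}3.png",im)
cv2.imwrite("pics/side3c.png",cv2.resize(bot.read_camera("side")[0][100:260,240:420],None,fx=3.5,fy=3.5))
E
```

```text
t: 6.0
eef_pos: [0.4423, -0.2091, 0.004]
tool_rot: [-0.0, 0.994, -0.112, -0.001]
contact_force: [-1.7, 0.1, 8.5]
gripper_width: 0.449
-120 [0.452692 0.008512]
-60 [0.466696 0.066856]
-35 [0.472531 0.091166]
t 6.0 pos [ 0.4423 -0.2091  0.004 ] jaw -12.84 tilt [-1.5e-03  8.0e-04 -1.0e+00]
[ 0.08 -0.01 -0.2 ] [-0.     0.002  0.003]
```

View pics/side3c.png

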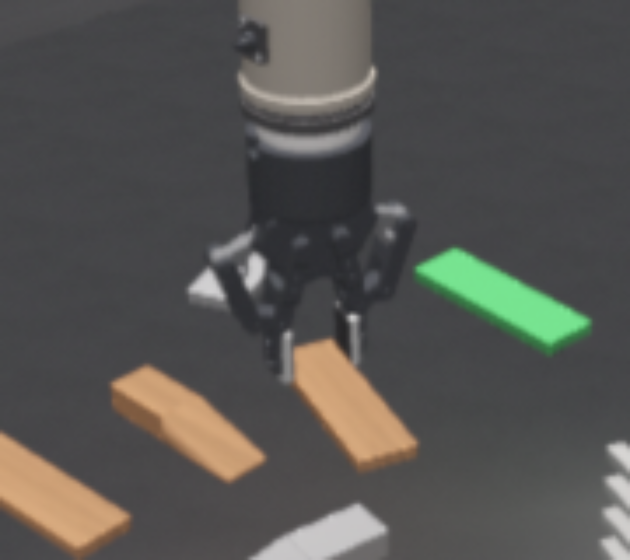

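Crop: the fingers straddle the packer's near end, the packer is gripped and nothing else is touched. I'll lift it and carry it to in front of the lug.

Run:
```python
from rows import *
rows([(.4423,-.2091,.035,-13.5),(.4475,-.1,.035,-13.5),(.4527,.0085,.035,-13.5),(.4527,.0085,.005,-13.5),(.4667,.0669,.005,-13.5),(.4725,.0912,.005,-13.5)])
```

```text
t 6.15 pos [ 0.4423 -0.2091  0.004 ] jaw -12.84 tilt [-1.5e-03  8.0e-04 -1.0e+00]
[-0.  -0.  -3.1] [-0.     0.002  0.012]
[ -1.92 -10.76  -3.09] [-0.     0.002  0.012]
[ -3.82 -21.45  -3.08] [-0.     0.002  0.012]
[ -3.82 -21.45  -0.08] [-0.     0.002  0.012]
[ -3.75 -27.45  -0.08] [-0.     0.002  0.012]
[ -3.73 -29.95  -0.08] [-0.     0.002  0.012]
```

```bash
python3 -m creep '[[[0,0,-3,0,0,0,0.3],[-0.6,-4,-3.2,0,0,0,0.3],[-1.4,-8,-3.2,0,0,0.005,0.3],[-2.1,-12,-3.2,0,0,0.01,0.3],[-2.9,-16,-3.2,0,0,0.012,0.3],[-3.5,-19.5,-3.2,0,0,0.012,0.3],[-3.8,-21.4,-3,0,0,0.012,0.3],[-3.8,-21.4,-2,0,0,0.012,0.3],[-3.8,-21.4,-2,0,0,0.012,0.3],[-3.8,-21.4,-2,0,0,0.012,0.3]]]'
python3 - <<'E'
from rows import *
rows([(.4527,.0085,.005,-13.5),(.4667,.0669,.005,-13.5),(.4725,.0912,.005,-13.5)])
im,d=bot.read_camera("top");cv2.imwrite("pics/top4.png",im)
cv2.imwrite("pics/side4c.png",cv2.resize(bot.read_camera("side")[0][130:350,290:490],None,fx=3,fy=2.7))
E
```

```text
t: 7.4
eef_pos: [0.4518, 0.007, 0.0227]
tool_rot: [-0.0, 0.993, -0.119, -0.002]
contact_force: [-0.6, -0.3, -0.5]
gripper_width: 0.441
t 7.4 pos [0.4518 0.007  0.0227] jaw -13.65 tilt [-3.9e-03  5.0e-04 -1.0e+00]
[ 0.06 -0.17  1.77] [ 0.     0.004 -0.003]
[ 0.04 -6.17  1.77] [ 0.     0.004 -0.003]
[ 0.03 -8.67  1.77] [ 0.     0.004 -0.003]
```

View pics/side4c.png

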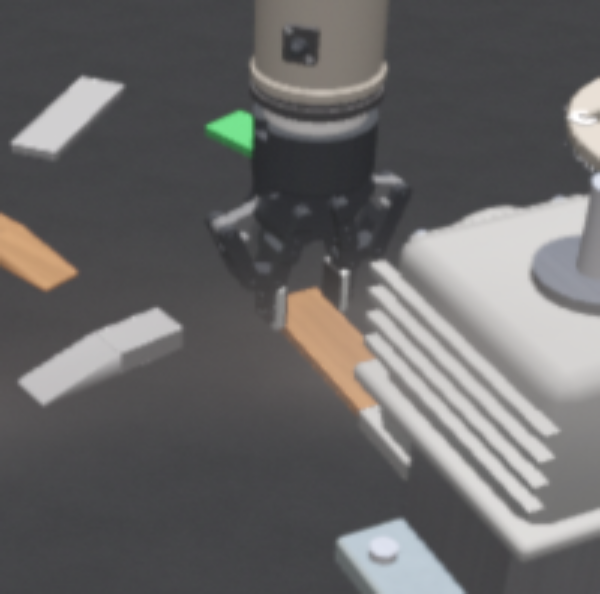

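View pics/top4.png

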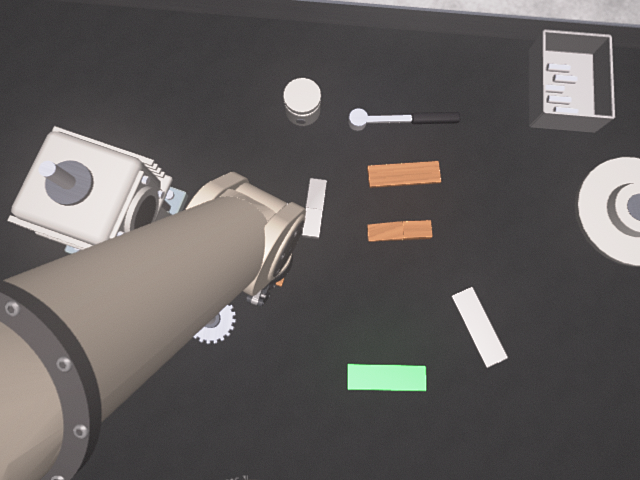

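```bash
python3 -m creep '[[[0,-0.1,1,0,0.003,0,0.3],[0,-0.1,1.7,0,0.003,0,0.3],[0,-0.1,1.75,0,0.003,0,0.3],[0,-1.5,1.75,0,0.003,0,0.3],[0,-3,1.75,0,0.003,0,0.3],[0,-4.5,1.75,0,0.003,0,0.3],[0,-6,1.75,0,0.003,0,0.3],[0,-7.2,1.75,0,0.003,0,0.3],[0,-7.8,1.75,0,0.003,0,0.3],[0,-7.8,1.75,0,0.003,0,0.3]]]'
python3 - <<'E'
from rows import *
rows([(.4725,.0912,.005,-13.5)])
cv2.imwrite("pics/side5c.png",cv2.resize(bot.read_camera("side")[0][130:350,290:490],None,fx=3,fy=2.7))
E
```

```text
t: 8.75
eef_pos: [0.4701, 0.0844, 0.0051]
tool_rot: [0.0, 0.993, -0.117, -0.0]
contact_force: [-0.5, 0.3, -0.5]
gripper_width: 0.439
t 8.75 pos [0.4701 0.0844 0.0051] jaw -13.48 tilt [-1.e-03  1.e-04 -1.e+00]
[ 0.08 -0.72  0.01] [0.    0.001 0.   ]
```

View pics/side5c.png

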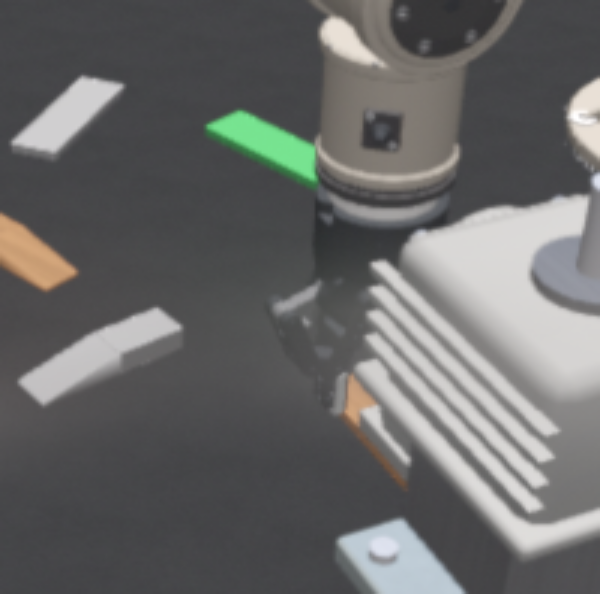

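The packer is going in under the lug with no contact force so far. I'll push it home.

```bash
python3 -m creep '[[[0,-0.3,0.05,0,0,0,0.3],[0,-0.6,0.05,0,0,0,0.3],[0,-0.7,0.05,0,0,0,0.3],[0,-0.7,0.05,0,0,0,0.3]]]'
python3 -m creep '[[[0,-0.2,0,0,0,0,0.3],[0,-0.3,0,0,0,0,0.3],[0,-0.3,0,0,0,0,0.3]]]'
```

```text
t: 9.3
eef_pos: [0.4717, 0.091, 0.0046]
tool_rot: [-0.0, 0.993, -0.118, -0.0]
contact_force: [-0.2, 0.6, -0.8]
gripper_width: 0.443
t: 9.68
eef_pos: [0.4718, 0.0925, 0.0044]
tool_rot: [0.001, 0.993, -0.118, -0.001]
contact_force: [-1.0, -4.0, -0.7]
gripper_width: 0.441
```

```bash
python3 -m creep '[[[0,0,0,0,0,0,0.6],[0,0,0,0,0,0,0.6],[0,0,0,0,0,0,0.6],[0,0,-2.5,0,0,0,0.6],[0,1,-7,0,0,0,0.6],[0,4,-12,0,0,0,0.6],[0,8,-15,0,0,0,0.6],[0,10,-15,0,0,0,0.6]]]'
python3 - <<'E'
from rows import *
T=onplane("top",[(368.2,233)],.004)[0];B=onplane("top",[(403,230.3)],.02)[0];H=onplane("top",[(431.5,229.2)],.02)[0]
print(T,B,H,np.linalg.norm((T-B)[:2]),np.linalg.norm((B-H)[:2]),np.degrees(np.arctan2(*(T-H)[[1,0]])))
rows([(*H[:2],.1,-8)])
for n in("top","side"):
    im,d=bot.read_camera(n); cv2.imwrite(f"pics/{n}6.png",im)
E
cat > lugcrop.py <<'E'
E
```

```text
t: 10.68
eef_pos: [0.4501, -0.0046, 0.1564]
tool_rot: [-0.001, 0.993, -0.118, 0.001]
contact_force: [-0.5, 0.5, -0.3]
gripper_width: 0.6
[ 0.53861514 -0.15122975  0.004     ] [ 0.5452922  -0.21006494  0.02      ] [ 0.55174313 -0.25967852  0.02      ] 0.05921285795941863 0.050031202677300594 96.90220753221381
t 10.675 pos [ 0.4501 -0.0046  0.1564] jaw -13.61 tilt [ 0.0032  0.0026 -1.    ]
[15.87 22.42  5.61] [-0.003 -0.003 -0.098]
```

View pics/top6.png

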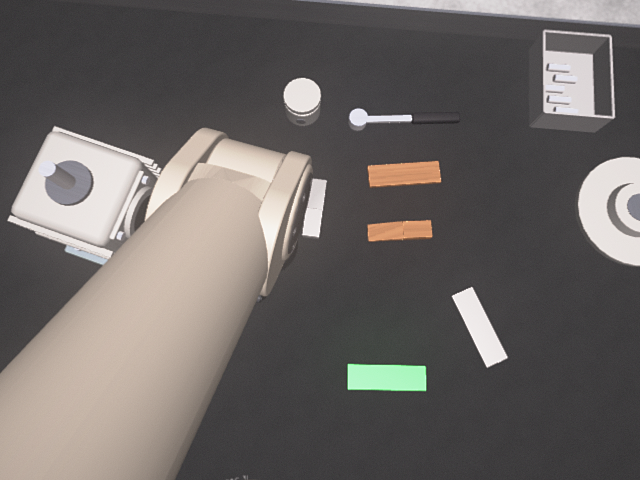

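View pics/side6.png

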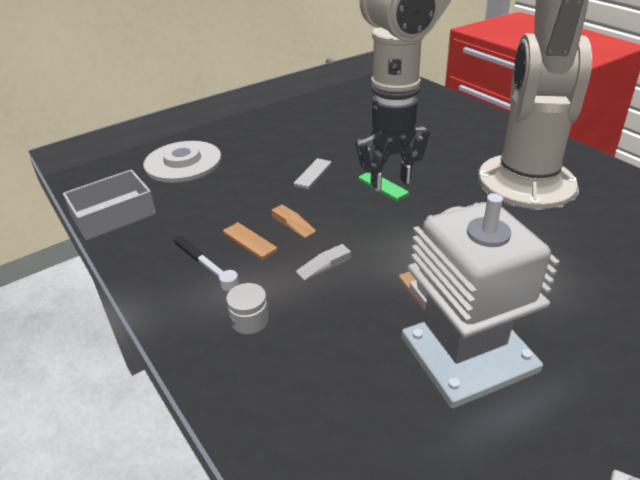

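The packer stays under the lug (side 412,292). Wedge sizes check out (59/60 and 50/50 mm), with its axis at 97°. Now to fetch the wedge.

Run:
```python
from rows import *
rows([(.5493,-.2428,.06,7),(.5493,-.2428,.006,7)])
```

```text
t 10.775 pos [ 0.4484 -0.0047  0.1544] jaw -13.69 tilt [-0.001   0.0011 -1.    ]
[15.45 20.76  9.41] [-0.001  0.001 -0.361]
[15.46 20.76 14.81] [-0.001  0.001 -0.361]
```

```bash
python3 -m creep '[[[3,4,0,0,0,-0.07,0.6],[6,8,0,0,0,-0.14,0.6],[9,12,0,0,0,-0.21,0.6],[12,16,2,0,0,-0.28,0.6],[14,19,5,0,0,-0.34,0.6],[15.4,20.7,8,0,0,-0.361,0.6],[15.4,20.7,9.5,0,0,-0.361,0.6],[15.4,20.7,9.5,0,0,-0.361,0.6],[15.4,20.7,9.5,0,0,-0.361,0.6]]]'
python3 - <<'E'
from rows import *
rows([(.5493,-.2428,.006,7)])
for n in("side",):
    im,d=bot.read_camera(n); cv2.imwrite("pics/side7c.png",cv2.resize(im[100:280,220:400],None,fx=3.3,fy=3.3))
im,d=bot.read_camera("top");cv2.imwrite("pics/top7.png",im)
E
```

```text
t: 11.9
eef_pos: [0.5508, -0.2392, 0.0598]
tool_rot: [-0.0, 0.998, 0.063, -0.0]
contact_force: [-0.5, 0.2, 0.4]
gripper_width: 0.6
t 11.9 pos [ 0.5508 -0.2392  0.0598] jaw 7.24 tilt [-7.e-04  9.e-04 -1.e+00]
[-0.19  0.34  5.38] [-0.001  0.001  0.004]
```

View pics/side7c.png

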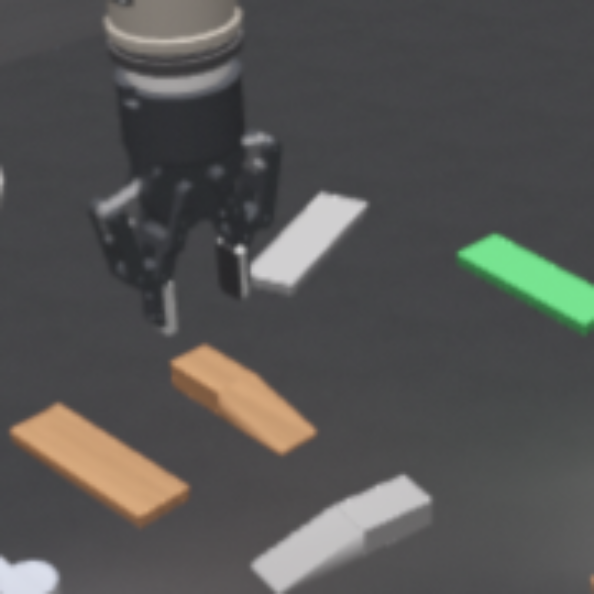

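View pics/top7.png

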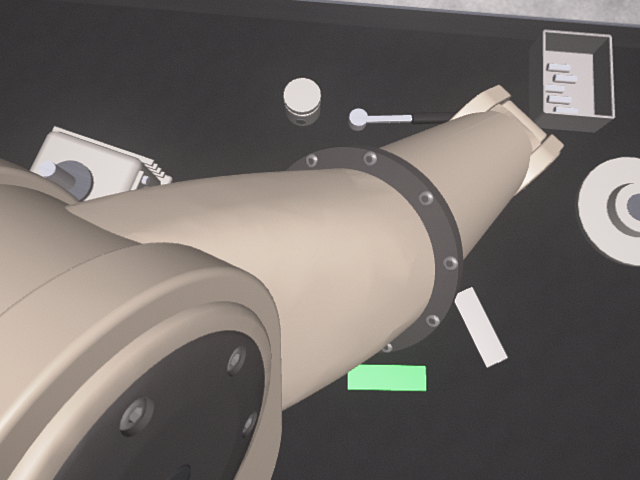

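```bash
python3 -m creep '[[[-0.2,0.3,2.5,0,0,0,0.6],[-0.2,0.3,5.4,0,0,0,0.6],[-0.2,0.3,5.4,0,0,0,0.6],[-0.2,0.3,5.4,0,0,0,0.1],[-0.2,0.3,5.4,0,0,0,0.1],[-0.2,0.3,5.4,0,0,0,0.1],[-0.2,0.3,5.4,0,0,0,0.1],[-0.2,0.3,5.4,0,0,0,0.1]]]' 60
python3 -m creep '[[[0,0,-2,0,0,0,0.1],[0,0,-5,0,0,0,0.1],[0,0,-6,0,0,0,0.1],[0,0,-6,0,0,0,0.1]]]'
python3 - <<'E'
from rows import *
L=np.array([.4807,.1252]);xd=np.array([.2334,.9724])
a=[L+xd*s/1000 for s in(-108,-45)]
print(a)
rows([(*a[0],.066,-13.5),(*a[0],.018,-13.5),(*a[1],.018,-13.5)])
im,d=bot.read_camera("side"); cv2.imwrite("pics/side8c.png",cv2.resize(im[80:260,220:400],None,fx=3.3,fy=3.3))
E
```

```text
t: 13.0
eef_pos: [0.5499, -0.2443, 0.0072]
tool_rot: [0.0, 0.998, 0.062, 0.001]
contact_force: [-1.5, -0.3, 8.3]
gripper_width: 0.331
t: 13.5
eef_pos: [0.5493, -0.2439, 0.0665]
tool_rot: [0.0, 0.998, 0.063, 0.0]
contact_force: [0.4, -0.3, -0.6]
gripper_width: 0.33
[array([0.4554928, 0.0201808]), array([0.470197, 0.081442])]
t 13.5 pos [ 0.5493 -0.2439  0.0665] jaw 7.17 tilt [ 9.e-04 -1.e-04 -1.e+00]
[ -6.01 -27.37   0.04] [ 0.    -0.001  0.361]
[ -6.02 -27.37   4.84] [ 0.    -0.001  0.361]
[ -3.79 -33.27   4.84] [ 0.    -0.001  0.361]
```

View pics/side8c.png

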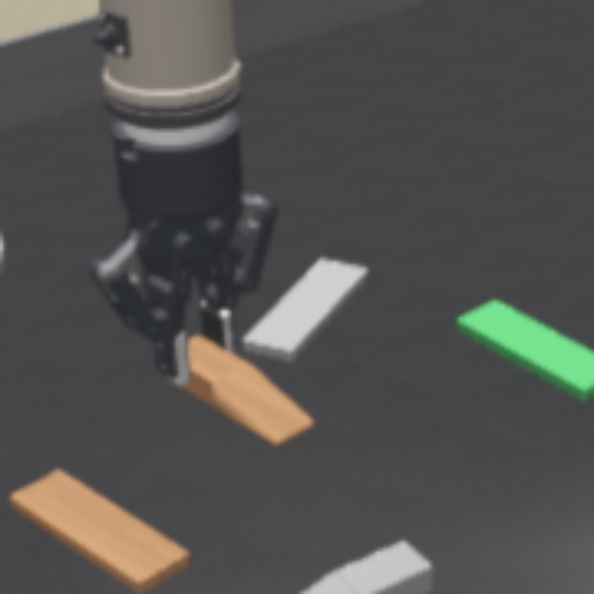

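```bash
python3 -m creep '[[[-0.9,-4,0,0,0,0.06,0.1],[-1.8,-8,0,0,0,0.12,0.1],[-2.7,-12,0,0,0,0.18,0.1],[-3.6,-16,0,0,0,0.24,0.1],[-4.4,-20,0,0,0,0.3,0.1],[-5.3,-24,0,0,0,0.36,0.1],[-6,-27,0,0,0,0.361,0.1],[-6,-27.4,1,0,0,0.361,0.1],[-6,-27.4,2,0,0,0.361,0.1],[-6,-27.4,2,0,0,0.361,0.1]]]'
python3 - <<'E'
from rows import *
L=np.array([.4807,.1252]);xd=np.array([.2334,.9724])
a=[L+xd*s/1000 for s in(-108,-60,-45)]
rows([(*a[0],.018,-13.5),(*a[1],.018,-13.5),(*a[2],.018,-13.5)])
im,d=bot.read_camera("side"); cv2.imwrite("pics/side9c.png",cv2.resize(im[130:350,290:490],None,fx=3,fy=2.7))
E
```

```text
t: 14.8
eef_pos: [0.4546, 0.0191, 0.0447]
tool_rot: [0.001, 0.993, -0.119, -0.001]
contact_force: [0.3, 0.6, -0.1]
gripper_width: 0.331
t 14.8 pos [0.4546 0.0191 0.0447] jaw -13.64 tilt [-0.0026 -0.001  -1.    ]
[ 0.06 -0.13  2.67] [ 0.002  0.002 -0.002]
[ 0.05 -4.93  2.66] [ 0.002  0.002 -0.002]
[ 0.05 -6.43  2.66] [ 0.002  0.002 -0.002]
```

View pics/side9c.png

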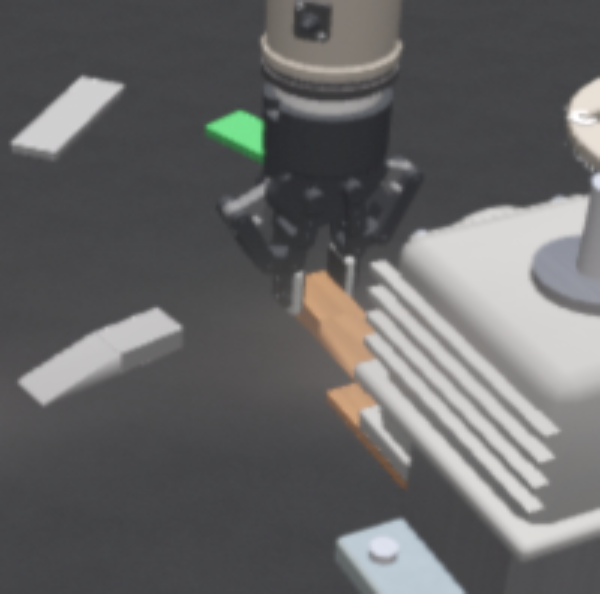

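The wedge lines up above the packer, thin end forward. I'll lower it onto the packer and feel for contact.

```bash
python3 -m creep '[[[0.1,-0.1,1.2,0,0.002,0,0.1],[0.1,-0.1,2.3,0,0.002,0,0.1],[0.1,-0.1,2.6,0,0.002,0,0.1],[0.1,-0.1,2.65,0,0.002,0,0.1],[0.1,-0.1,2.7,0,0.002,0,0.1],[0.1,-0.1,2.7,0,0.002,0,0.1]]]'
python3 -m creep '[[[0,0,0.05,0,0,0,0.1],[0,0,0.05,0,0,0,0.1]]]'
```

```text
t: 15.6
eef_pos: [0.4564, 0.0213, 0.0188]
tool_rot: [-0.0, 0.993, -0.118, 0.001]
contact_force: [0.4, 1.3, -0.2]
gripper_width: 0.33
t: 15.85
eef_pos: [0.4563, 0.0213, 0.0182]
tool_rot: [0.0, 0.993, -0.118, 0.001]
contact_force: [0.4, 0.7, -0.2]
gripper_width: 0.334
```

```bash
python3 -m creep '[[[0,0,0.08,0,0,0,0.1],[0,-1,0.08,0,0,0,0.1],[0,-2,0.08,0,0,0,0.1],[0,-3,0.08,0,0,0,0.1],[0,-3.7,0.08,0,0,0,0.1],[0,-4,0.08,0,0,0,0.1],[0,-4,0.08,0,0,0,0.1]]]'
python3 - <<'E'
from rows import *
im,d=bot.read_camera("side"); cv2.imwrite("pics/side10c.png",cv2.resize(im[200:320,360:480],None,fx=5,fy=5,interpolation=2))
L=np.array([.4807,.1252]);xd=np.array([.2334,.9724])
rows([(*(L-.05*xd),.0175,-13.5)])
E
```

```text
t: 16.73
eef_pos: [0.4656, 0.0603, 0.0173]
tool_rot: [0.0, 0.993, -0.118, 0.0]
contact_force: [-0.5, 0.1, -0.5]
gripper_width: 0.332
t 16.775 pos [0.4655 0.06   0.0173] jaw -13.53 tilt [ 8.e-04 -5.e-04 -1.e+00]
[-0.04 -1.7  -0.02] [ 0.    -0.001 -0.001]
```

View pics/side10c.png

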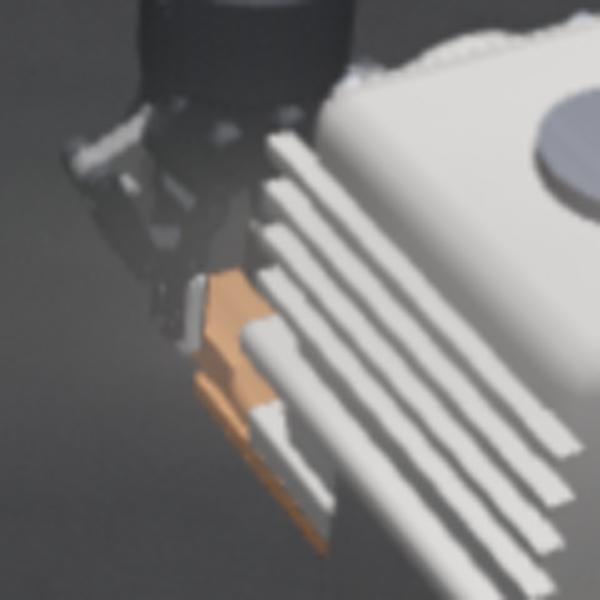

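The wedge lies on the packer, thin end under the lug. Now pushing on until it binds.

```bash
python3 -m creep '[[[0,-0.4,0.04,0,0,0,0.1],[0,-0.8,0.04,0,0,0,0.1],[0,-0.8,0.04,0,0,0,0.1]]]'
python3 -m creep '[[[0,-0.3,0,0,0,0,0.1],[0,-0.6,0,0,0,0,0.1],[0,-0.6,0,0,0,0,0.1]]]'
```

```text
t: 17.15
eef_pos: [0.4679, 0.0678, 0.0172]
tool_rot: [0.0, 0.993, -0.118, 0.001]
contact_force: [-1.0, -1.5, 4.1]
gripper_width: 0.331
t: 17.52
eef_pos: [0.4692, 0.0735, 0.0172]
tool_rot: [0.0, 0.993, -0.118, 0.001]
contact_force: [-0.4, -2.8, 6.3]
gripper_width: 0.332
```

```bash
python3 -m creep '[[[0,-0.2,0,0,0,0,0.1],[0,-0.3,0,0,0,0,0.1],[0,-0.3,0,0,0,0,0.1]]]'
python3 - <<'E'
from rows import *
rows([])
E
```

```text
t: 17.9
eef_pos: [0.4699, 0.0761, 0.0172]
tool_rot: [0.0, 0.993, -0.118, 0.001]
contact_force: [-0.3, -3.0, 6.7]
gripper_width: 0.333
t 17.9 pos [0.4699 0.0761 0.0172] jaw -13.57 tilt [ 1.6e-03 -7.0e-04 -1.0e+00]
```

```bash
python3 -m creep '[[[0,-0.1,0,0,0,0,0.1],[0,-0.2,0,0,0,0,0.1],[0,-0.2,0,0,0,0,0.1]]]'; python3 -m creep '[[[0,-0.1,0,0,0,0,0.1],[0,-0.2,0,0,0,0,0.1],[0,-0.2,0,0,0,0,0.1]]]'
python3 - <<'E'
from rows import *
rows([])
im,d=bot.read_camera("side"); cv2.imwrite("pics/side11c.png",cv2.resize(im[200:320,360:480],None,fx=5,fy=5,interpolation=2))
E
```

```text
t: 18.27
eef_pos: [0.47, 0.0769, 0.0172]
tool_rot: [0.001, 0.993, -0.119, 0.001]
contact_force: [-2.4, -6.4, 8.0]
gripper_width: 0.337
t: 18.65
eef_pos: [0.4701, 0.0773, 0.0171]
tool_rot: [0.002, 0.993, -0.119, 0.001]
contact_force: [-2.7, -11.5, 9.4]
gripper_width: 0.335
t 18.65 pos [0.4701 0.0773 0.0171] jaw -13.69 tilt [ 9.0e-04 -3.5e-03 -1.0e+00]
```

View pics/side11c.png

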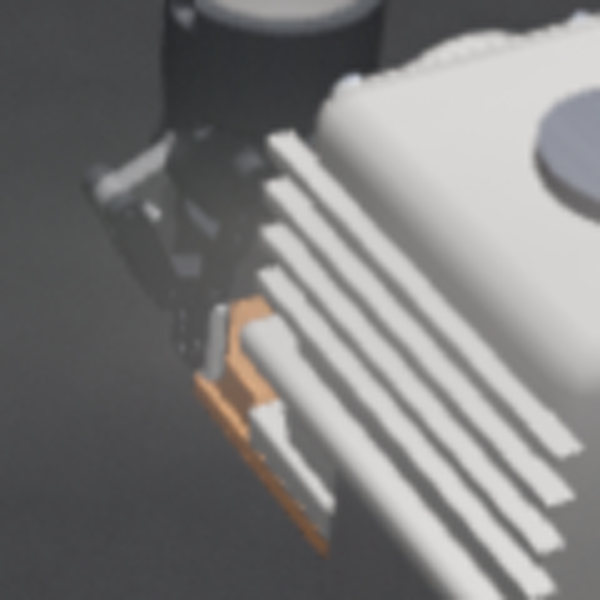

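Binding started at a tip insertion of about 44 mm, which means a gap of about 25.7 mm and agrees with the measurement. I'll drive it further.

```bash
python3 -m creep '[[[0,-0.2,0,0,0,0,0.1],[0,-0.4,0,0,0,0,0.1],[0,-0.4,0,0,0,0,0.1]]]' 80; python3 -m creep '[[[0,-0.2,0,0,0,0,0.1],[0,-0.3,0,0,0,0,0.1],[0,-0.3,0,0,0,0,0.1]]]'
python3 - <<'E'
from rows import *
rows([])
E
```

```text
t: 19.08
eef_pos: [0.4708, 0.08, 0.0172]
tool_rot: [0.002, 0.993, -0.12, 0.001]
contact_force: [-3.5, -12.6, 12.6]
gripper_width: 0.332
t: 19.45
eef_pos: [0.4712, 0.0818, 0.0172]
tool_rot: [0.003, 0.993, -0.12, 0.001]
contact_force: [-4.0, -17.1, 13.8]
gripper_width: 0.329
t 19.45 pos [0.4712 0.0818 0.0172] jaw -13.81 tilt [ 4.0e-04 -5.7e-03 -1.0e+00]
```

```bash
python3 -m creep '[[[0,-0.1,0,0,0,0,0.1],[0,-0.2,0,0,0,0,0.1],[0,-0.2,0,0,0,0,0.1],[0,-0.2,0,0,0,0,0.1],[0,-0.2,0,0,0,0,0.1]]]'
python3 - <<'E'
from rows import *
rows([])
a=cv2.imread("pics/side0.png"); b=[]
for k in range(3): b.append(bot.read_camera("side")[0])
b=np.mean(b,0)
c=cv2.imread("pics/side10c.png")
g=lambda i:cv2.cvtColor(i.astype(np.uint8),cv2.COLOR_BGR2GRAY).astype(np.float32)
ref=cv2.imread("pics/side6.png")
for nm,(r0,r1,c0,c1) in dict(caseTop=(195,300,415,555),base=(330,405,400,545),robotbase=(170,210,475,585),studs=(190,245,465,515)).items():
    sl=np.s_[r0:r1,c0:c1]; w=cv2.createHanningWindow((c1-c0,r1-r0),cv2.CV_32F)
    print(nm,[np.round(cv2.phaseCorrelate(g(a)[sl],g(x)[sl],w)[0],3) for x in (ref,b)])
P=np.array([.52,.22,.25]);print("px for 1mm",proj("side",[P+[0,0,.001]])-proj("side",[P]))
cv2.imwrite("pics/side12c.png",cv2.resize(b[200:320,360:480].astype(np.uint8),None,fx=5,fy=5,interpolation=2))
im,d=bot.read_camera("top");cv2.imwrite("pics/top12.png",im)
E
```

```text
t: 20.08
eef_pos: [0.4715, 0.083, 0.0172]
tool_rot: [0.003, 0.993, -0.121, 0.0]
contact_force: [-5.0, -18.5, 14.0]
gripper_width: 0.329
t 20.075 pos [0.4715 0.083  0.0172] jaw -13.85 tilt [ 2.0e-04 -6.4e-03 -1.0e+00]
caseTop [array([ 0.002, -0.001]), array([ 0.034, -0.871])]
base [array([-0.029,  0.479]), array([-0.016,  0.534])]
robotbase [array([-0.018, -0.036]), array([-0.018, -0.123])]
studs [array([-0.009, -0.004]), array([ 0.165, -0.949])]
px for 1mm [[ 0.08458996 -0.57927566]]
```

View pics/side12c.png

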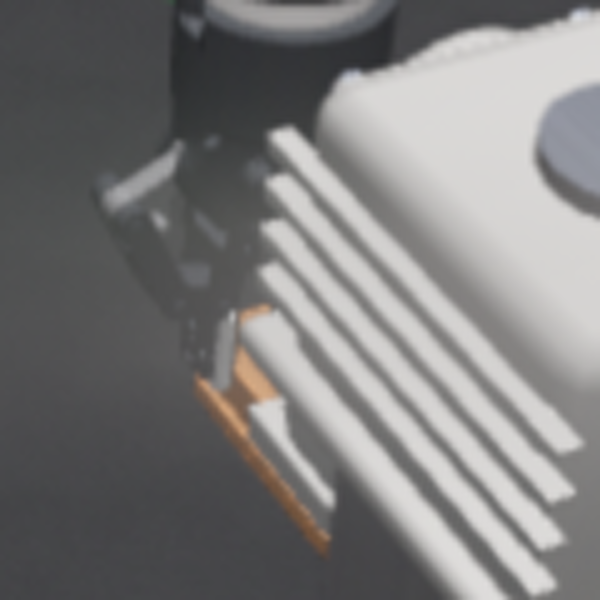

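View pics/top12.png

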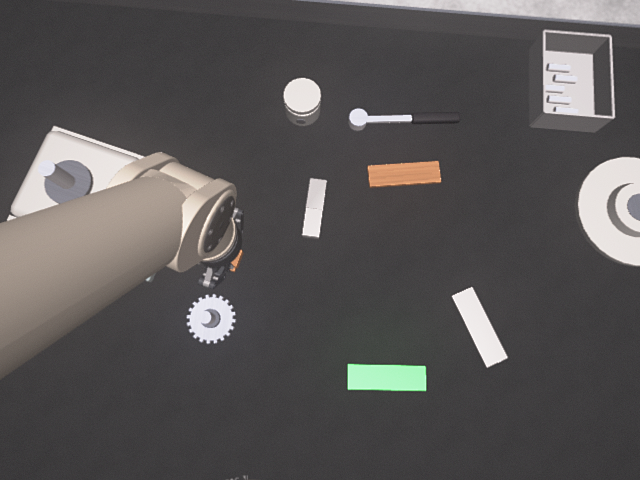

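Run:
```python
from rows import *
im,d=bot.read_camera("side"); cv2.imwrite("pics/side13.png",cv2.resize(im[0:330,340:600],None,fx=2.2,fy=1.8))
o=bot.get_obs(); print(o['contact_force'],o['torque'],o['joint_vel'].round(4),o['t'])
# nearest arm-crankcase clearance from top depth: arm points vs lug frame
i,dt=bot.read_camera("top")
L=np.array([.4807,.1252]);xd=np.array([.2334,.9724])
ys,xs=np.mgrid[120:300:3,60:260:3];uv=np.c_[xs.ravel(),ys.ravel()];dd=dt[ys,xs].ravel();W=bydepth("top",uv,dd)
u=(W[:,:2]-L)@xd
for z0 in np.arange(.1,.6,.05):
    m=(W[:,2]>z0)&(W[:,2]<z0+.05)&(dd>0); 
    if m.sum(): print(round(z0,2),m.sum(),u[m].min().round(3),u[m].max().round(3))
ds=d;ys,xs=np.mgrid[0:240:2,340:480:2];uv=np.c_[xs.ravel(),ys.ravel()];dd=ds[ys,xs].ravel();W=bydepth("side",uv,dd)
u=(W[:,:2]-L)@xd; v=(W[:,:2]-L)@np.array([-xd[1],xd[0]])
for z0 in np.arange(.1,.7,.05):
    m=(W[:,2]>z0)&(W[:,2]<z0+.05)&(dd>0)&(u<.055)&(u>-.15)&(abs(v)<.12)
    if m.sum(): print("side",round(z0,2),m.sum(),u[m].min().round(3),u[m].max().round(3))
```

```text
[ -5.2452515  -17.80534479  13.99306756] [-3.82378222  0.9989435   0.01401036] [-0.0001 -0.0019 -0.0011  0.0003  0.0004 -0.0003 -0.0006] 20.325
0.1 52 -0.055 -0.029
0.15 40 -0.079 -0.037
0.2 419 -0.081 0.204
0.25 45 -0.079 0.147
0.3 59 -0.092 -0.019
0.35 353 -0.091 -0.001
0.4 456 -0.085 0.005
0.45 477 -0.075 -0.013
0.5 573 -0.072 -0.011
0.55 81 -0.068 -0.046
side 0.1 100 -0.053 -0.004
side 0.15 260 -0.063 -0.002
side 0.2 274 -0.059 -0.0
side 0.25 309 -0.053 0.004
side 0.3 462 -0.085 0.014
side 0.35 794 -0.085 0.013
side 0.4 610 -0.083 0.012
side 0.45 353 -0.054 0.009
side 0.5 31 -0.051 -0.008
```

View pics/side13.png

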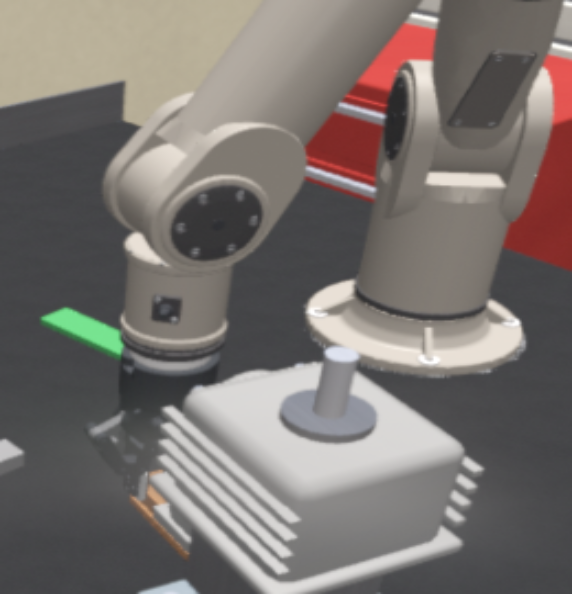

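The arm stays at least 40 mm clear of the crankcase, is at rest, and the wedge is holding about 18 N of push. The case is raised by about 1.5 mm. Handing in.

```bash
python3 -c "
from station import bot
print(bot.hand_in()); o=bot.get_obs(); print(o['t'],o['eef_pos'],o['contact_force'],o['gripper_width'])"
```

```text
the job is handed in; nothing more can be done
None
the job is handed in; nothing more can be done
```

I slid one brown packer in under the lug until it stopped against the stand. I then drove the brown wedge in on top of it, thin end first, until it was tight, and handed in still gripping it. The hand-in gave no verdict.

- **Packers used:** the gap measured about 25.6 mm from the depth picture, and the point where the wedge bound agreed (about 25.7 mm). One two-view check of a lug corner disagreed, giving about 23.4 mm. One packer was right either way, so the second stayed on the bench.
- **Packer home:** I felt about 4 N of resistance as it reached the stand, within 1–2 mm of where I expected it.
- **Lug raised:** the crankcase shifted 0.87 pixels in the side view, or about 1.5 mm, which fits the roughly 6 mm the wedge moved after it first bound. One reference patch, on the stand's base, gave an inconsistent reading (it shifted about 0.5 pixels even before the wedge went in), so I set it aside.
- **Final state:** the arm was at rest, pushing with about 18 N with the grip set to 80 N. The hand was level within 0.01 rad, and the arm and gripper stayed about 40 mm clear of the crankcase.
- **Other parts:** the piston, gear and ratchet did not visibly move. The clock was at about 20.3 s of the 67 s allowed.

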